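# Fetch the blue cup from behind the lidded jar

### The arm

A 6-joint arm with a two-finger parallel gripper is mounted at the origin on the work surface. World frame = base frame: x ahead of the robot, y to its left, z up, the work surface at z = 0. Lengths are in mm, angles in degrees, forces in N, time in s.
With the tool pointing down it reaches from about 300 to 850 mm from the base axis. Payload 4.2 kg.
Tool frame: the origin (TCP) lies at the very end of the fingers, on their centre line; the grasp point (between the pads) lies 19 mm behind it; z points along the fingers, y is the line along which they close (so a half turn about z gives the same grasp; the last joint's range is limited). The gripper opens to 91 mm and grips with 3 to 60 N. Pads are 32 mm wide; open, the fingers measure 118 mm over their backs; the gripper's body (76 mm by 178 mm) begins 60 mm behind the grasp point.
Start: joints at [-64.63, 18.312, 89.639, -0, 72.044, -1.146], TCP at [256.717, -514.528, 213.976] pointing down, gripper open.
Joint ranges: [-177.97, 177.97], [-48.28, 115.42], [12.27, 149.76], [-77.06, 257.06], [2.81, 150.46], [-146.56, 146.56]. Speed limits (degrees/s): [147.25, 147.25, 180, 180, 180, 180].

### API

Orientations are given as [roll, pitch, yaw] about the fixed x, y, z axes, in that order (R = Rz(yaw) Ry(pitch) Rx(roll)).
In Python, from workcell import * gives the robot as it stands.
- The arm moves only by the tool move_arm, never from a script. Its argument "motion" is a list of rows, each a list of 3 entries, a list of its own where there are three numbers: the finger opening in mm, from 0 to 91.2, then the shift along the world's x, y, z in units of 25 mm (1.0 is 25 mm), then the turn, a rotation vector about the world's x, y, z in units of 4 degrees (1.0 is 4 degrees). In form: [[grip, [x, y, z], [ax, ay, az]], ...]. A call has 1 to 20 rows; each row shifts and turns the commanded pose from where the row before left it; what a row does not reach is not made up. A row lasts 1/12 s, in which the tool goes at most 41.7 mm and 7.16 degrees, less where a joint would pass 70% of its speed; a pose out of reach is approached as far as the arm can. A call with a number of a shift or a turn outside -1 to 1 is refused whole. A call with a gripper value outside its range is refused whole. The fingers move at their own pace and stop on an object; "grip_force" is the grip in N (left out, the last holds). Time passes only in rows, so rows that do not move let the fingers close. It gives the time, the measured TCP pose, the force, the opening and the grip force at its end, in the units of the state.
- state(): the state, without advancing time (a new reading comes with each control period).
- grab_frame(name): name is "scene" or "top" or "wrist"; returns the picture (420x560x3 uint8, blue, green, red); there is no depth.
- camera_info(name): a dict with "fx", "fy", "cx", "cy" (pixels), "rvec" (rotation vector, rad) and "tvec" (3), from world to camera coordinates, as OpenCV has them. Camera axes: x right, y down, z forward; pixel columns grow to the right and rows downward; lengths in mm; the calibration is good to about 2 mm. The wrist camera is an equidistant fisheye: a pixel r from the principal point sees the ray r / f radians off the axis. A picture is of the moment at which its call begins: read the wrist's pose just before it. camera_info takes no time and is no camera call; for the wrist camera it gives the pose at the moment of the call.
- job_done(): hands the job in; it is judged then, once.
The state is a dict: "time_s": time; "qpos": joint angles; "qvel": joint speeds; "effort": joint torques, N m; "ee_pos": TCP position; "ee_rot": TCP orientation; "force": force on the tool from outside, world axes, zero at the start; "torque": the same for the moment, N m; "gripper_width": finger opening in mm; "gripper_force": force on a finger pad.
Only numpy, scipy, OpenCV 4.12 (cv2) and the standard library are available. Lean on these libraries where they do the work, as an engineer would, in place of code of your own. Each camera call takes 0.05 s, during which the arm holds its last target. There are 200 camera calls.

### The job

Seen from the robot, the small blue cup stands behind one of the two pale lidded jars. Lift that jar out of the way and stand it clear on the bench, set the blue cup upright in the middle of the terracotta tile, then put the jar back upright where it stood, on its black round mark. Set the pieces down rather than dropping them, and leave the other jar where it is.

Things in the scene. Friction and masses are not known exactly. Their poses are not given: they have to be found in the camera images.
- jar: Pale round jar nearest the blue cup, on its robot side. 158 mm tall, belly 90 mm, foot 66 mm wide, 0.4 kg. Lid fixed; knob: upright cylinder 30 mm wide, 136 to 158 mm above the foot, fit to carry it by; lid below 125 mm. Origin: centre of underside, z up. Starts on a wooden board 15 mm thick, centred on a black 94 mm disc drawn there (its home). Board: 170 x 115 mm, long side away from robot.
- cup: Small open blue cup, 48 mm wide at the rim, 42 at the foot, 50 mm tall, 4 mm wall, 0.08 kg. Origin: centre of underside, z up. Stands on the jar's board behind the jar, 72 to 76 mm between centres: no room for a gripper to come down until the jar is away. Then nothing else is within 90 mm of it.
- tile: Fixed terracotta kiln tile, 130 x 130 mm, 12 mm thick, flat on the bench left or right of the boards. Origin: centre of underside, z up; top 12 mm higher. The bench (z = 0) is bare between boards and robot: a jar centred 0.43 to 0.46 m ahead of the robot base and within 0.1 m of its centre line stands clear of everything.
- other_jar: The other jar, same shape, size and colour, on a board of its own beside the first, with a yellow cup behind it. Origin: centre of underside, z up. To be left where it stands.
There are look-alikes about, which are no part of the job. Leave any red or yellow look-alike of the tile alone.

How it is judged (in metres and radians):
On the way, in this order (a step that is already met when the one before it is completed fails the run):
1. the jar stands upright and released on the bench, more than 80 mm from its home, and the cup has not been moved (30 mm) (distance of jar from where it was at the start of the episode above 0.08 m and height (world z) of jar below 0.02 m and distance of cup from where it was at the start of the episode below 0.03 m and contact force between the fingers and jar below 0.1 N and linear speed of jar below 0.03 m/s and angle between jar's own z axis and vertical below 0.17 rad), for 0.2 s.
2. the cup is set down upright on the tile, within 30 mm of its middle, while still held (foot within 10 mm of the tile's top) (horizontal distance between cup and tile below 0.03 m and angle between cup's own z axis and vertical below 0.17 rad and z of cup in the frame of tile between 0.006 and 0.022 m and contact force between the fingers and cup above 0.3 N), for 0.05 s.
3. the jar is set down upright within 20 mm of its home while still held (distance of jar from where it was at the start of the episode below 0.02 m and angle between jar's own z axis and vertical below 0.17 rad and contact force between the fingers and jar above 0.3 N), for 0.05 s.
At the end, for the whole second after the job is handed in: The blue cup stands upright (10 degrees), at rest and released on the tile, within 30 mm of its middle; the jar stands upright (10 degrees), at rest and released, within 20 mm of where it started; the other jar is within 20 mm of where it started (horizontal distance between cup and tile below 0.03 m and angle between each of cup, jar's own z axis and vertical below 0.17 rad and z of cup in the frame of tile between 0.006 and 0.022 m and linear speed of each of cup, jar below 0.03 m/s and contact force between the fingers and cup below 0.1 N and distance of each of jar, other_jar from where it was at the start of the episode below 0.02 m and contact force between the fingers and jar below 0.1 N); the robot touches nothing.
It fails at once if the other jar is shifted more than 20 mm or tipped more than 15 degrees (distance of other_jar from where it was at the start of the episode above 0.02 m or angle between other_jar's own z axis and vertical above 0.26 rad).
It fails at once if the jar or the cup is tipped over (more than 45 degrees) (angle between any of jar, cup's own z axis and vertical above 0.785 rad).
It also fails if it takes over 72 s, if anything falls off the work surface, if the arm or the gripper's body presses on something with over 40 N, if the wrist force passes 120 N, or if a joint passes its speed limit or range.

## Working session

There is one attempt and no reset: what is moved stays moved. The work goes in short steps, Python scripts to look and compute and a tool call to move; the robot and the scene stay as the last step left them, time stands still between calls to the robot, and variables do not carry over. Pictures are saved under pics/ and viewed, at most 10 in all, crops included, and the job is handed in when it is done.

Besides the shell and the picture viewer there is one more tool, called after "Call:" by a JSON object that holds its "api" and its "payload". move_arm: Moves the arm, as the interface text tells. Shifts and turns lie within -1 to 1; 1 stands for 25 mm of shift or 4 degrees of turn. Its arguments: {"type":"object","properties":{"motion":{"type":"array","items":{"type":"array"}},"grip_force":{"type":"number"}},"required":["motion"]}

```bash
mkdir -p pics; ls
python3 - <<'E'
from workcell import *
import cv2
for n in("scene","top"):
    cv2.imwrite(f"pics/{n}0.png",grab_frame(n)); print(n,camera_info(n))
print(state())
E
```

```text
pics
scene {'fx': 445.5471218596111, 'fy': 445.5471218596111, 'cx': 273.59938062786705, 'cy': 215.02170258814144, 'rvec': array([ 2.06181639,  1.71980026, -0.48004116]), 'tvec': array([-189.14915568, -350.41795176, 1295.77038569])}
top {'fx': 394.50748068600393, 'fy': 394.50748068600393, 'cx': 279.22748675549906, 'cy': 213.2681138887121, 'rvec': array([ 2.12788416, -2.18347169,  0.06136098]), 'tvec': array([133.31550161, 450.53656713, 884.72696454])}
{'time_s': 0.1, 'qpos': array([-6.46305245e+01,  1.83465772e+01,  8.96967874e+01, -2.70220376e-03,
        7.20432848e+01, -1.14561478e+00]), 'qvel': array([ 0.01344013, -0.19055221, -0.15840729, -0.03252157, -0.05953874,
        0.0423903 ]), 'effort': array([-9.53309154e-06, -4.13334346e+01, -2.32509685e+01,  7.26994453e-02,
        4.21940850e-02, -5.14577710e-05]), 'ee_pos': array([ 256.50582682, -514.13804494,  213.23620343]), 'ee_rot': array([-1.79913317e+02,  8.36385382e-04,  2.65159260e+01]), 'force': array([-0.38108133,  0.6372115 ,  0.14406792]), 'torque': array([ 0.00953859, -0.01113411, -0.0307788 ]), 'gripper_force': 0.0, 'gripper_width': 91.42989060974914}
```

View pics/top0.png

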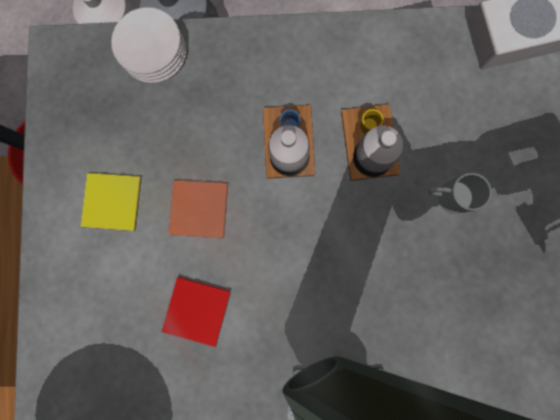

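View pics/scene0.png

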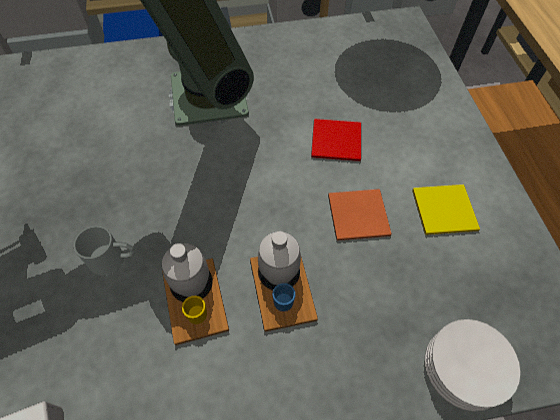

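The top view shows the blue cup at (290,118), behind the jar with its knob at (288,137). The terracotta tile is at (198,209) and the other jar's knob at (388,137). I'll zoom in for precise pixels.

```bash
cat > h.py <<'E'
from workcell import *
import cv2, numpy as np
def ray(n,uv,z,info=None):
    c=info or camera_info(n); R=cv2.Rodrigues(c["rvec"])[0]; o=-R.T@c["tvec"]
    x,y=(uv[0]-c["cx"])/c["fx"],(uv[1]-c["cy"])/c["fy"]
    if n=="wrist":
        r=np.hypot(x,y); d=np.array([x*np.sin(r)/r,y*np.sin(r)/r,np.cos(r)]) if r>1e-9 else np.array([0,0,1.])
    else: d=np.array([x,y,1])
    d=R.T@d; return (o+d*(z-o[2])/d[2]).round(1)
E
python3 - <<'E'
from h import *
t=cv2.imread("pics/top0.png");s=cv2.imread("pics/scene0.png")
a=cv2.resize(t[95:195,250:330],None,fx=5,fy=5,interpolation=2);b=cv2.resize(s[225:335,240:320],None,fx=5,fy=5,interpolation=2)[:500]
cv2.imwrite("pics/crop.png",np.hstack([a,b]))
hsv=cv2.cvtColor(t,cv2.COLOR_BGR2HSV)
m=cv2.inRange(hsv,(3,100,120),(15,190,255)); m[:150]=0;m[260:]=0;m[:,:150]=0;m[:,250:]=0
p=cv2.findNonZero(m); r=cv2.minAreaRect(p); print(r,ray("top",r[0],12))
E
```

```text
((197.6827392578125, 208.4416046142578), (54.57523727416992, 54.93147277832031), 4.085616588592529) [471.6 313.7  12. ]
```

View pics/crop.png

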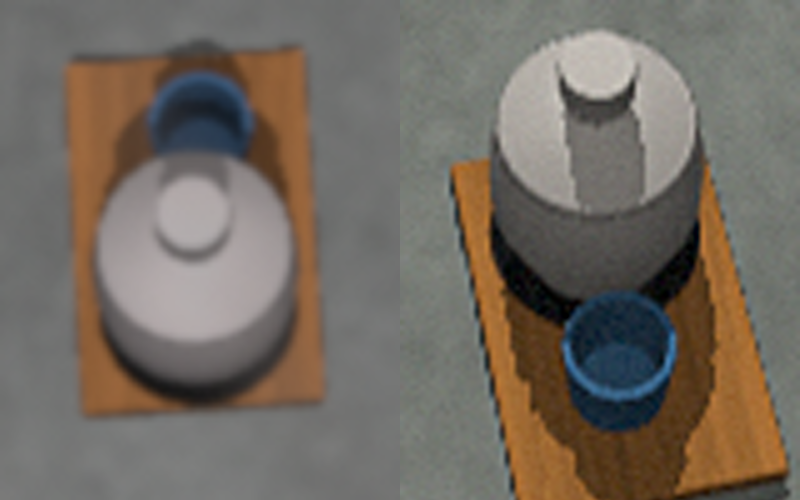

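The crop shows the knob top at top-view pixel (288.6,137.4) and scene pixel (279.6,238.6). The cup rim is at (290,119.4) and (284,294).

Run:
```python
from h import *
f=lambda u,v:(u/5+250-.4,v/5+95-.4); g=lambda u,v:((u-400)/5+240-.4,v/5+225-.4)
print("knob",ray("top",f(193,212),173),ray("scene",g(598,68),173))
print("cup",ray("top",f(200,122),65),ray("scene",g(620,345),65))
c=np.array([ray("top",f(*p),15) for p in((67,63),(301,48),(325,400),(83,414))]);print(c,c.mean(0))
print("otherknob",ray("top",(388,137),173))
```

```text
knob [588.9  95.2 173. ] [592.5  95.5 173. ]
cup [661.7  91.8  65. ] [663.6  92.3  65. ]
[[710.  154.6  15. ]
 [713.1  43.   15. ]
 [543.1  37.1  15. ]
 [540.  150.5  15. ]] [626.55  96.3   15.  ]
otherknob [582.2 -97.9 173. ]
```

Call:
{"api": "move_arm", "payload": {"motion": [[60, [0.5, 0.9, 0.1], [0, 0, 0]], [60, [0.53, 0.98, 0.1], [0, 0, 0]], [60, [0.53, 0.98, 0.1], [0, 0, 0]], [60, [0.53, 0.98, 0.1], [0, 0, 0]], [60, [0.53, 0.98, 0.1], [0, 0, 0]], [60, [0.53, 0.98, 0.1], [0, 0, 0]], [60, [0.53, 0.98, 0.1], [0, 0, 0]], [60, [0.53, 0.98, 0.1], [0, 0, 0]], [60, [0.53, 0.98, 0.1], [0, 0, 0]], [60, [0.53, 0.98, 0.1], [0, 0, 0]], [60, [0.53, 0.98, 0], [0, 0, 0]], [60, [0.53, 0.98, 0], [0, 0, 0]], [60, [0.53, 0.98, 0], [0, 0, 0]], [60, [0.53, 0.98, 0], [0, 0, 0]], [60, [0.53, 0.98, 0], [0, 0, 0]], [60, [0.53, 0.98, 0], [0, 0, 0]], [60, [0.53, 0.98, 0], [0, 0, 0]], [60, [0.53, 0.98, 0], [0, 0, 0]], [60, [0.53, 0.98, 0], [0, 0, 0]], [60, [0.53, 0.98, 0], [0, 0, 0]]]}}

```text
time_s: 1.77
ee_pos: [521.1, -25.2, 238.6]
ee_rot: [-180.0, 0.0, 26.5]
force: [0.6, -0.0, -0.3]
gripper_width: 60.5
gripper_force: 0.0
```

Call:
{"api": "move_arm", "payload": {"motion": [[60, [0.56, 0.98, 0], [0, 0, 0]], [60, [0.56, 0.98, 0], [0, 0, 0]], [60, [0.56, 0.98, 0], [0, 0, 0]], [60, [0.56, 0.98, 0], [0, 0, 0]], [60, [0.5, 0.9, 0], [0, 0, 0]], [60, [0, 0, 0], [0, 0, 0]], [60, [0, 0, 0], [0, 0, 0]], [60, [0, 0, 0], [0, 0, 0]]]}}

```text
time_s: 2.43
ee_pos: [588.9, 93.5, 238.4]
ee_rot: [180.0, 0.1, 26.5]
force: [-0.9, -0.8, 0.0]
gripper_width: 60.0
gripper_force: 0.0
```

Run:
```python
from h import *
print(state()["ee_pos"],state()["ee_rot"]);c=camera_info("wrist");im=grab_frame("wrist");print(c)
cv2.imwrite("pics/w1.png",im)
R=cv2.Rodrigues(c["rvec"])[0]
for P in((590.5,95.3,173),(662.5,92,65)):
    q=R@np.array(P)+c["tvec"];th=np.arctan2(np.hypot(*q[:2]),q[2]);print(c["cx"]+c["fx"]*th*q[0]/np.hypot(*q[:2]),c["cy"]+c["fy"]*th*q[1]/np.hypot(*q[:2]))
```

```text
[588.87948833  93.51118456 238.44761251] [1.79993930e+02 9.77441822e-02 2.65243270e+01]
{'fx': 325.19226210127806, 'fy': 325.19226210127806, 'cx': 275.8910320545838, 'cy': 207.98850749312348, 'rvec': array([-2.44625655,  1.51341487,  0.2296685 ]), 'tvec': array([-178.31897487,  501.494232  ,  584.64240574])}
275.8901793835011 217.845256393557
309.19102044802526 127.7300463122488
```

View pics/w1.png

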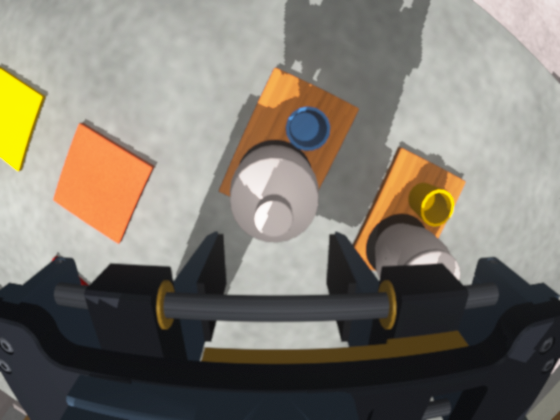

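The wrist view has the knob at (274,217) and the cup rim at (308,128), each within 2 px of the prediction. I'll descend and grasp the knob.

Call:
{"api": "move_arm", "payload": {"motion": [[60, [0.06, 0.1, -0.4], [0, 0, 0]], [60, [0, 0, -0.8], [0, 0, 0]], [60, [0, 0, -0.8], [0, 0, 0]], [60, [0, 0, -0.8], [0, 0, 0]], [60, [0, 0, -0.6], [0, 0, 0]], [60, [0, 0, -0.35], [0, 0, 0]], [60, [0, 0, 0], [0, 0, 0]], [60, [0, 0, 0], [0, 0, 0]], [45, [0, 0, 0], [0, 0, 0]], [35, [0, 0, 0], [0, 0, 0]], [28, [0, 0, 0], [0, 0, 0]], [20, [0, 0, 0], [0, 0, 0]], [20, [0, 0, 0], [0, 0, 0]], [20, [0, 0, 0], [0, 0, 0]], [20, [0, 0, 0], [0, 0, 0]]], "grip_force": 25}}

```text
time_s: 3.73
ee_pos: [591.1, 96.7, 145.7]
ee_rot: [-180.0, -0.0, 26.5]
force: [0.0, 0.7, 2.4]
gripper_width: 28.8
gripper_force: 25.0
```

Call:
{"api": "move_arm", "payload": {"motion": [[20, [0, 0, 0.2], [0, 0, 0]], [20, [0, 0, 0.4], [0, 0, 0]], [20, [0, 0, 0.5], [0, 0, 0]], [20, [0, 0, 0.5], [0, 0, 0]], [20, [-0.3, -0.1, 0], [0, 0, 0]], [20, [-0.6, -0.2, 0], [0, 0, 0]], [20, [-0.7, -0.25, 0], [0, 0, 0]], [20, [-0.7, -0.25, 0], [0, 0, 0]], [20, [-0.7, -0.25, 0], [0, 0, 0]], [20, [-0.7, -0.25, 0], [0, 0, 0]], [20, [-0.7, -0.25, 0], [0, 0, 0]], [20, [-0.7, -0.25, 0], [0, 0, 0]], [20, [-0.5, -0.2, 0], [0, 0, 0]], [20, [-0.2, -0.1, 0], [0, 0, 0]], [20, [0, 0, 0], [0, 0, 0]], [20, [0, 0, -0.5], [0, 0, 0]], [20, [0, 0, -0.6], [0, 0, 0]], [20, [0, 0, -0.5], [0, 0, 0]], [20, [0, 0, -0.3], [0, 0, 0]], [20, [0, 0, 0], [0, 0, 0]]]}}

```text
time_s: 5.4
ee_pos: [445.5, 44.1, 136.2]
ee_rot: [-179.9, 0.2, 26.5]
force: [-0.5, 0.1, -4.4]
gripper_width: 29.2
gripper_force: 25.0
```

Call:
{"api": "move_arm", "payload": {"motion": [[20, [0, 0, -0.1], [0, 0, 0]], [20, [0, 0, -0.08], [0, 0, 0]], [20, [0, 0, -0.06], [0, 0, 0]], [20, [0, 0, 0], [0, 0, 0]], [20, [0, 0, 0], [0, 0, 0]]]}}

```text
time_s: 5.82
ee_pos: [446.2, 44.0, 132.0]
ee_rot: [180.0, -0.0, 26.5]
force: [0.2, 0.3, -3.4]
gripper_width: 29.0
gripper_force: 25.0
```

Call:
{"api": "move_arm", "payload": {"motion": [[20, [0, 0, -0.04], [0, 0, 0]], [20, [0, 0, 0], [0, 0, 0]], [20, [0, 0, -0.03], [0, 0, 0]], [20, [0, 0, 0], [0, 0, 0]], [20, [0, 0, 0], [0, 0, 0]]]}}

```text
time_s: 6.23
ee_pos: [446.3, 44.0, 130.7]
ee_rot: [180.0, -0.1, 26.5]
force: [-1.8, 0.3, 4.4]
gripper_width: 29.2
gripper_force: 25.0
```

Call:
{"api": "move_arm", "payload": {"motion": [[32, [0, 0, 0], [0, 0, 0]], [36, [0, 0, 0], [0, 0, 0]], [45, [0, 0, 0], [0, 0, 0]], [60, [0, 0, 0], [0, 0, 0]], [70, [0, 0, 0], [0, 0, 0]], [70, [0, 0, 0], [0, 0, 0]], [70, [0, 0, 0.3], [0, 0, 0]], [70, [0, 0, 0.7], [0, 0, 0]], [70, [0, 0, 0.8], [0, 0, 0]], [70, [0, 0, 0.8], [0, 0, 0]], [70, [0.4, 0.1, 0.4], [0, 0, 0]], [70, [0.7, 0.2, 0], [0, 0, 0]], [70, [0.7, 0.2, 0], [0, 0, 0]], [70, [0.7, 0.2, 0], [0, 0, 0]], [70, [0.7, 0.2, 0], [0, 0, 0]], [70, [0.7, 0.2, 0], [0, 0, 0]], [70, [0.7, 0.2, 0], [0, 0, 0]], [70, [0.5, 0.2, 0], [0, 0, 0]], [70, [0, 0, 0], [0, 0, 0]], [70, [0, 0, 0], [0, 0, 0]]]}}

```text
time_s: 7.9
ee_pos: [573.3, 81.5, 204.9]
ee_rot: [-180.0, 0.1, 26.5]
force: [-0.3, 0.7, 0.4]
gripper_width: 70.2
gripper_force: 0.0
```

Run:
```python
from h import *
c=camera_info("wrist");im=grab_frame("wrist");print(state()["ee_pos"])
cv2.imwrite("pics/w2.png",im); np.save("c2.npy",c,allow_pickle=True)
hsv=cv2.cvtColor(im,cv2.COLOR_BGR2HSV)
m=cv2.inRange(hsv,(95,120,60),(125,255,255));n,l,st,ce=cv2.connectedComponentsWithStats(m)
for i in range(1,n):
    if st[i,4]>200: print("blue",st[i],ce[i],ray("wrist",ce[i],55,c))
m=cv2.inRange(hsv,(0,0,0),(180,255,40));n,l,st,ce=cv2.connectedComponentsWithStats(m)
for i in range(1,n):
    if st[i,4]>400: print("black",st[i],ce[i],ray("wrist",ce[i],15,c))
t=grab_frame("top");cv2.imwrite("pics/t2.png",t)
```

```text
[572.73995647  81.31831191 204.9682887 ]
blue [ 284   88   47   46 1365] [304.94871795 112.01172161] [659.   93.6  55. ]
black [ 237  129   74   76 4098] [274.99463153 168.08150317] [589.2  91.6  15. ]
black [ 186  236   31   59 1150] [203.95826087 270.91391304] [431.4 114.3  15. ]
black [ 336  237   31   57 1049] [348.21734986 271.36129647] [513.  -50.8  15. ]
black [    0   264   560   156 30560] [305.10186518 357.84908377] [358.5 -73.2  15. ]
black [ 381  265   99   78 3645] [429.94540466 300.48120713] [ 521.9 -190.8   15. ]
```

View pics/w2.png

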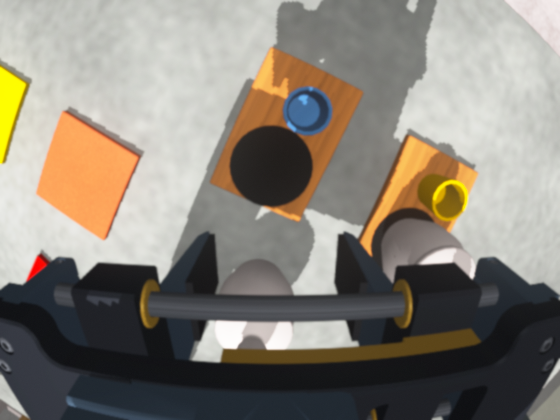

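With the jar away, the disc centre is at (271,165) and the cup rim at (307,111). The tile's corners are at (67,111), (140,155), (104,238) and (37,190).

Run:
```python
from h import *
c=np.load("c2.npy",allow_pickle=True).item()
print("disc",ray("wrist",(271.5,165),15,c),"cup",ray("wrist",(307,111),65,c))
print("disc lr",[ray("wrist",p,15,c) for p in((230,165),(313,165),(271.5,124),(271.5,206))])
print("tile",np.mean([ray("wrist",p,12,c) for p in((67,111),(140,155),(104,238),(37,190))],0))
```

```text
disc [590.6  96.6  15. ] cup [660.5  93.1  65. ]
disc lr [array([569.9, 138.8,  15. ]), array([611.7,  54.9,  15. ]), array([631.9, 117.1,  15. ]), array([547.5,  75.3,  15. ])]
tile [475.75 312.35  12.  ]
```

Call:
{"api": "move_arm", "payload": {"motion": [[85, [0.4, 0.05, 0], [0, 0, 0]], [85, [0.7, 0.1, 0], [0, 0, 0]], [85, [0.8, 0.1, 0], [0, 0, 0]], [85, [0.8, 0.1, 0], [0, 0, 0]], [85, [0.6, 0.1, 0], [0, 0, 0]], [85, [0.26, 0, -0.3], [0, 0, 0]], [85, [0, 0, -0.7], [0, 0, 0]], [85, [0, 0, -0.9], [0, 0, 0]], [85, [0, 0, -0.9], [0, 0, 0]], [85, [0, 0, -0.9], [0, 0, 0]], [85, [0, 0, -0.8], [0, 0, 0]], [85, [0, 0, -0.8], [0, 0, 0]], [85, [0, 0, -0.7], [0, 0, 0]], [85, [0, 0, -0.6], [0, 0, 0]], [85, [0, 0, -0.4], [0, 0, 0]], [85, [0, 0, -0.16], [0, 0, 0]], [85, [0, 0, 0], [0, 0, 0]], [85, [0, 0, 0], [0, 0, 0]]]}}

```text
time_s: 9.5
ee_pos: [662.8, 92.7, 26.6]
ee_rot: [180.0, -0.1, 26.5]
force: [-0.1, -0.7, -0.7]
gripper_width: 84.6
gripper_force: 0.0
```

Call:
{"api": "move_arm", "payload": {"motion": [[70, [0, 0, 0], [0, 0, 0]], [60, [0, 0, 0], [0, 0, 0]], [54, [0, 0, 0], [0, 0, 0]], [48, [0, 0, 0], [0, 0, 0]], [42, [0, 0, 0], [0, 0, 0]], [38, [0, 0, 0], [0, 0, 0]], [38, [0, 0, 0], [0, 0, 0]], [38, [0, 0, 0], [0, 0, 0]], [38, [0, 0, 0], [0, 0, 0]]], "grip_force": 10}}

```text
time_s: 10.25
ee_pos: [662.5, 92.7, 26.1]
ee_rot: [180.0, -0.0, 26.5]
force: [-0.1, -0.6, 1.5]
gripper_width: 46.8
gripper_force: 10.0
```

Call:
{"api": "move_arm", "payload": {"motion": [[38, [0, 0, 0.3], [0, 0, 0]], [38, [0, 0, 0.6], [0, 0, 0]], [38, [0, 0, 0.8], [0, 0, 0]], [38, [0, 0, 0.7], [0, 0, 0]], [38, [-0.2, 0.3, 0], [0, 0, 0]], [38, [-0.5, 0.6, 0], [0, 0, 0]], [38, [-0.7, 0.8, 0], [0, 0, 0]], [38, [-0.7, 0.8, 0], [0, 0, 0]], [38, [-0.7, 0.8, 0], [0, 0, 0]], [38, [-0.7, 0.8, 0], [0, 0, 0]], [38, [-0.7, 0.8, 0], [0, 0, 0]], [38, [-0.7, 0.8, 0], [0, 0, 0]], [38, [-0.7, 0.8, 0], [0, 0, 0]], [38, [-0.7, 0.8, 0], [0, 0, 0]], [38, [-0.6, 0.7, 0], [0, 0, 0]], [38, [-0.5, 0.5, 0], [0, 0, 0]], [38, [-0.18, 0.31, 0], [0, 0, 0]], [38, [0, 0, 0], [0, 0, 0]], [38, [0, 0, 0], [0, 0, 0]]]}}

```text
time_s: 11.83
ee_pos: [472.9, 313.0, 85.6]
ee_rot: [180.0, 0.0, 26.6]
force: [-0.1, -0.4, -0.7]
gripper_width: 46.9
gripper_force: 10.0
```

Call:
{"api": "move_arm", "payload": {"motion": [[38, [0, 0, -0.4], [0, 0, 0]], [38, [0, 0, -0.7], [0, 0, 0]], [38, [0, 0, -0.6], [0, 0, 0]], [38, [0, 0, -0.4], [0, 0, 0]], [38, [0, 0, -0.2], [0, 0, 0]], [38, [0, 0, -0.1], [0, 0, 0]], [38, [0, 0, -0.05], [0, 0, 0]], [38, [0, 0, 0], [0, 0, 0]], [38, [0, 0, 0], [0, 0, 0]]]}}

```text
time_s: 12.58
ee_pos: [473.5, 313.2, 25.3]
ee_rot: [-180.0, -0.1, 26.5]
force: [1.1, -0.5, -1.2]
gripper_width: 47.0
gripper_force: 10.0
```

Call:
{"api": "move_arm", "payload": {"motion": [[38, [0, 0, -0.05], [0, 0, 0]], [38, [0, 0, -0.03], [0, 0, 0]], [38, [0, 0, -0.02], [0, 0, 0]], [38, [0, 0, 0], [0, 0, 0]], [38, [0, 0, 0], [0, 0, 0]]]}}

```text
time_s: 13.0
ee_pos: [473.3, 313.2, 23.1]
ee_rot: [-180.0, -0.1, 26.5]
force: [-1.8, -1.3, 5.9]
gripper_width: 47.0
gripper_force: 10.0
```

Run:
```python
from h import *
a=cv2.resize(grab_frame("scene")[150:300,180:480],(800,400));b=cv2.imread("pics/t2.png")
cv2.imwrite("pics/s3.png",a)
```

```text
(no output)
```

View pics/s3.png

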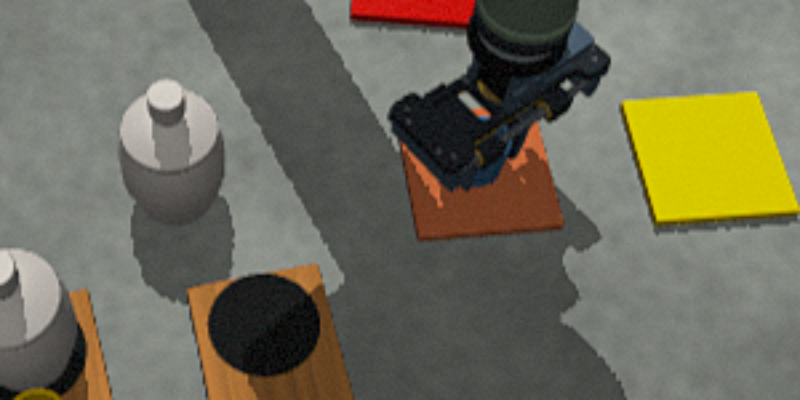

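The cup is seated on the tile (5.9 N upward), and the crop shows the jar standing upright on the bench with the black disc bare. I'll release the cup and go back to the jar.

Call:
{"api": "move_arm", "payload": {"motion": [[48, [0, 0, 0], [0, 0, 0]], [52, [0, 0, 0], [0, 0, 0]], [60, [0, 0, 0], [0, 0, 0]], [75, [0, 0, 0], [0, 0, 0]], [80, [0, 0, 0], [0, 0, 0]], [80, [0, 0, 0], [0, 0, 0]], [80, [0, 0, 0.3], [0, 0, 0]], [80, [0, 0, 0.6], [0, 0, 0]], [80, [0, 0, 0.8], [0, 0, 0]], [80, [0, 0, 1], [0, 0, 0]], [80, [0, 0, 1], [0, 0, 0]], [80, [0, 0, 1], [0, 0, 0]], [80, [0, 0, 1], [0, 0, 0]], [80, [0, 0, 0.9], [0, 0, 0]], [80, [0, 0, 0.6], [0, 0, 0]], [80, [0, 0, 0], [0, 0, 0]]]}}

```text
time_s: 14.38
ee_pos: [474.7, 314.1, 206.6]
ee_rot: [-180.0, -0.5, 26.5]
force: [0.3, 0.0, 0.2]
gripper_width: 80.0
gripper_force: 0.0
```

Call:
{"api": "move_arm", "payload": {"motion": [[60, [-0.05, -0.4, 0], [0, 0, 0]], [60, [-0.1, -0.8, 0], [0, 0, 0]], [60, [-0.1, -1, 0], [0, 0, 0]], [60, [-0.1, -1, 0], [0, 0, 0]], [60, [-0.1, -1, 0], [0, 0, 0]], [60, [-0.1, -1, 0], [0, 0, 0]], [60, [-0.1, -1, 0], [0, 0, 0]], [60, [-0.1, -1, 0], [0, 0, 0]], [60, [-0.1, -1, 0], [0, 0, 0]], [60, [-0.1, -1, 0], [0, 0, 0]], [60, [-0.1, -0.9, 0], [0, 0, 0]], [60, [-0.03, -0.5, 0], [0, 0, 0]], [60, [0, -0.17, 0], [0, 0, 0]], [60, [0, 0, 0], [0, 0, 0]], [60, [0, 0, 0], [0, 0, 0]]]}}

```text
time_s: 15.63
ee_pos: [445.4, 43.8, 201.5]
ee_rot: [-180.0, 0.1, 26.5]
force: [0.9, -0.4, -0.4]
gripper_width: 60.0
gripper_force: 0.0
```

Run:
```python
from h import *
t=grab_frame("top"); print(state()["ee_pos"])
c=camera_info("wrist");w=grab_frame("wrist");cv2.imwrite("pics/tw4.png",np.hstack([cv2.resize(t[150:270,150:270],(400,400)),cv2.resize(w[130:280,200:350],(400,400))]))
np.save("c4.npy",c,allow_pickle=True)
```

```text
[445.58822028  44.15360025 201.64988957]
```

View pics/tw4.png

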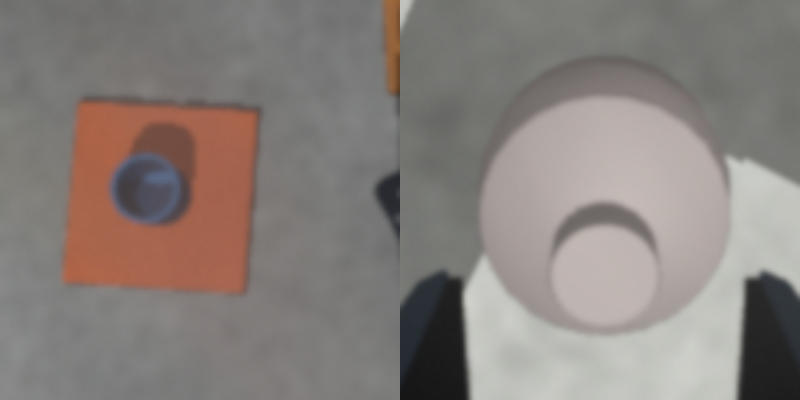

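The cup stands near the tile's middle (about 5 mm off), and the knob sits centred between the fingers. I'll grasp it again.

Call:
{"api": "move_arm", "payload": {"motion": [[60, [0.02, 0, -0.4], [0, 0, 0]], [60, [0, 0, -0.7], [0, 0, 0]], [60, [0, 0, -0.7], [0, 0, 0]], [60, [0, 0, -0.6], [0, 0, 0]], [60, [0, 0, -0.4], [0, 0, 0]], [60, [0, 0, 0], [0, 0, 0]], [60, [0, 0, 0], [0, 0, 0]], [45, [0, 0, 0], [0, 0, 0]], [35, [0, 0, 0], [0, 0, 0]], [28, [0, 0, 0], [0, 0, 0]], [20, [0, 0, 0], [0, 0, 0]], [20, [0, 0, 0], [0, 0, 0]], [20, [0, 0, 0], [0, 0, 0]], [20, [0, 0, 0], [0, 0, 0]]], "grip_force": 25}}

```text
time_s: 16.9
ee_pos: [446.6, 43.9, 132.6]
ee_rot: [-180.0, -0.0, 26.5]
force: [-0.8, 1.1, 3.4]
gripper_width: 29.4
gripper_force: 25.0
```

Call:
{"api": "move_arm", "payload": {"motion": [[20, [0, 0, 0.2], [0, 0, 0]], [20, [0, 0, 0.5], [0, 0, 0]], [20, [0, 0, 0.7], [0, 0, 0]], [20, [0, 0, 0.6], [0, 0, 0]], [20, [0, 0, 0.4], [0, 0, 0]], [20, [0.3, 0.11, 0], [0, 0, 0]], [20, [0.6, 0.2, 0], [0, 0, 0]], [20, [0.7, 0.25, 0], [0, 0, 0]], [20, [0.7, 0.25, 0], [0, 0, 0]], [20, [0.7, 0.25, 0], [0, 0, 0]], [20, [0.7, 0.25, 0], [0, 0, 0]], [20, [0.7, 0.25, 0], [0, 0, 0]], [20, [0.7, 0.25, 0], [0, 0, 0]], [20, [0.48, 0.2, 0], [0, 0, 0]], [20, [0.2, 0.1, 0], [0, 0, 0]], [20, [0, 0, 0], [0, 0, 0]], [20, [0, 0, 0], [0, 0, 0]]]}}

```text
time_s: 18.32
ee_pos: [590.1, 96.3, 191.0]
ee_rot: [-180.0, 0.2, 26.5]
force: [-0.5, -0.7, -4.1]
gripper_width: 28.7
gripper_force: 25.0
```

Call:
{"api": "move_arm", "payload": {"motion": [[20, [0, 0, -0.3], [0, 0, 0]], [20, [0, 0, -0.5], [0, 0, 0]], [20, [0, 0, -0.4], [0, 0, 0]], [20, [0, 0, -0.25], [0, 0, 0]], [20, [0, 0, -0.15], [0, 0, 0]], [20, [0, 0, 0], [0, 0, 0]], [20, [0, 0, 0], [0, 0, 0]]]}}

```text
time_s: 18.9
ee_pos: [590.9, 96.4, 152.3]
ee_rot: [180.0, -0.0, 26.5]
force: [0.8, 0.5, -4.4]
gripper_width: 29.3
gripper_force: 25.0
```

Call:
{"api": "move_arm", "payload": {"motion": [[20, [0, 0, -0.08], [0, 0, 0]], [20, [0, 0, -0.06], [0, 0, 0]], [20, [0, 0, -0.04], [0, 0, 0]], [20, [0, 0, 0], [0, 0, 0]], [20, [0, 0, 0], [0, 0, 0]]]}}

```text
time_s: 19.32
ee_pos: [591.0, 96.5, 147.8]
ee_rot: [180.0, -0.0, 26.5]
force: [-0.6, 0.6, -3.6]
gripper_width: 29.2
gripper_force: 25.0
```

Call:
{"api": "move_arm", "payload": {"motion": [[20, [0, 0, -0.03], [0, 0, 0]], [20, [0, 0, 0], [0, 0, 0]], [20, [0, 0, -0.03], [0, 0, 0]], [20, [0, 0, 0], [0, 0, 0]], [20, [0, 0, 0], [0, 0, 0]]]}}

```text
time_s: 19.73
ee_pos: [591.5, 96.6, 147.6]
ee_rot: [180.0, -0.1, 26.5]
force: [-2.2, 0.5, 5.9]
gripper_width: 29.3
gripper_force: 25.0
```

The jar is seated. I'll release it, rise clear and check.

Call:
{"api": "move_arm", "payload": {"motion": [[32, [0, 0, 0], [0, 0, 0]], [36, [0, 0, 0], [0, 0, 0]], [45, [0, 0, 0], [0, 0, 0]], [60, [0, 0, 0], [0, 0, 0]], [70, [0, 0, 0], [0, 0, 0]], [70, [0, 0, 0], [0, 0, 0]], [70, [0, 0, 0.3], [0, 0, 0]], [70, [0, 0, 0.7], [0, 0, 0]], [70, [0, 0, 0.8], [0, 0, 0]], [70, [0, 0, 0.8], [0, 0, 0]], [70, [-0.4, 0, 0.6], [0, 0, 0]], [70, [-0.8, 0, 0.2], [0, 0, 0]], [70, [-0.8, 0, 0], [0, 0, 0]], [70, [-0.8, 0, 0], [0, 0, 0]], [70, [-0.8, 0, 0], [0, 0, 0]], [70, [-0.8, 0, 0], [0, 0, 0]], [70, [-0.4, 0, 0], [0, 0, 0]], [70, [0, 0, 0], [0, 0, 0]], [70, [0, 0, 0], [0, 0, 0]]]}}

```text
time_s: 21.32
ee_pos: [471.7, 96.6, 231.9]
ee_rot: [180.0, -0.1, 26.5]
force: [0.1, -0.2, -0.4]
gripper_width: 70.0
gripper_force: 0.0
```

Run:
```python
from h import *
cv2.imwrite("pics/s5.png",cv2.resize(grab_frame("scene")[150:350,140:480],None,fx=2.3,fy=2.3)); s=state(); print(s["force"],s["ee_pos"],s["time_s"])
```

```text
[ 0.24131428 -0.07243405  0.29909849] [472.12897823  96.58205604 231.71561793] 21.3667
```

View pics/s5.png

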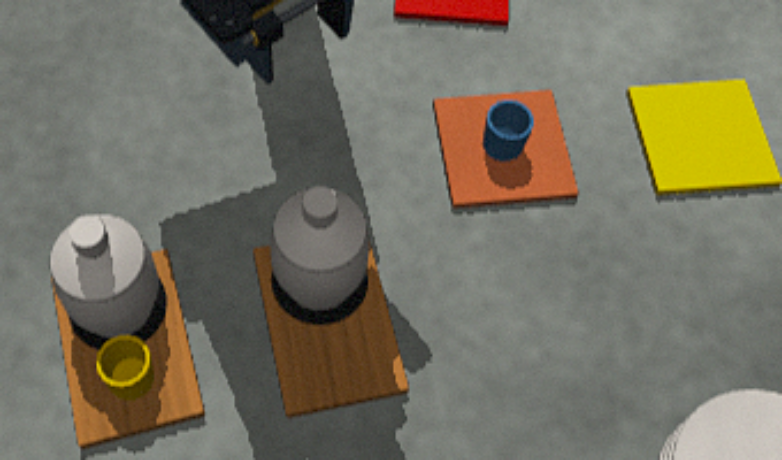

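The jar is back on its mark at (320,270), the blue cup is upright in the middle of the tile at (507,145), and the other jar hasn't moved.

```bash
python3 -c "
from workcell import *
print(job_done())"
```

```text
the job is handed in; nothing more can be done
None
```

The job is handed in (no verdict came back): the blue cup is upright and released about 5 mm from the tile's middle, the jar is upright on its black mark, and the other jar was left where it stood; the clock read about 21 s.

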